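Turn the tasting dish to its carton without rolling the truffle

TASK

Take the white tasting dish by the wooden grip of its arched handle and lift it straight up, well clear of its stand; only then turn it a quarter turn, the short way, so that its red-dotted lip points at the purple carton standing beside it, the one the truffle came from. Keep the dish level and over its stand, the loose truffle resting in the middle of the well and untouched by the fingers, and leave both cartons where they stand. Finish while still holding the dish up like this, about 10 cm above the stand: do not put it down or let go.

Things in the scene. Friction and masses are not known exactly. Their poses are not given: they have to be found in the camera images.
- dish: White round dish, 136 mm wide, 23.5 mm high, 0.3 kg; well: shallow 15 degree cone. Origin: centre of the underside of its 76 mm foot, 22 mm above the table at the start; z up. +x points to its one lip, a 26 mm wide tongue reaching 105 mm from the axis, with a red dot; it starts towards the robot, about square to the line between the cartons. A thin brass arch spans it in its y-z plane.
- dish_grip (a point): Centre of the wooden grip bar at the top of the arch, on the dish's axis, 95 mm above its origin: 117 mm above the table at the start. The bar runs along the dish's y: 56 mm long, 16 mm high, 14 mm thick; pinch it from above, fingers closing along the dish's x. Below the bar it is clear down to the truffle's top, 51 mm under the bar.
- dish_well (a point): Middle of the well's floor on the dish's axis, 8 mm above the dish's origin: the truffle rests here.
- dish_lip (a point): Red dot on top of the lip, 92 mm from the dish's axis along its +x, 23.5 mm above its origin.
- truffle_center (a point): Centre of the purple, hard-coated truffle, a loose ball 28 mm across, about 16 g. Resting in the well its centre is 14 mm above dish_well. It rolls freely when the dish is tilted or jerked.
- stand: Dark turned-wood stand, 112 mm across, 22 mm high, fixed to the table. Origin: centre of its underside, z = 0. Its place varies.
- purple_carton: Purple folding carton, 28 x 60 x 91 mm, standing upright and loose on the table about 0.2 m to the left or to the right of the stand (it varies). Origin: centre of its underside. The lip must end up pointing at it.
- cream_carton: Cream folding carton, 38 x 50 x 126 mm, standing upright and loose on the other side of the stand. Origin: centre of its underside.
There are look-alikes about, which are no part of the job. There is more than one size of the dish; the job needs the larger.

How it is judged (in metres and radians):
On the way, in this order (a step that is already met when the one before it is completed fails the run):
1. the dish is held clear of its stand (foot over 38 mm above the stand's top), level, truffle in the middle, not yet turned (height (world z) of dish between 0.06 and 0.25 m and contact force between the fingers and dish above 1 N and contact force between dish and stand below 0.05 N and horizontal distance between truffle_center and dish_well below 0.012 m and distance between truffle_center and dish_well below 0.022 m and angle between dish's own z axis and vertical below 0.15 rad and (y of purple_carton in the frame of dish above 0.1 m or y of purple_carton in the frame of dish below -0.1 m)), for 0.2 s.
2. held up, it is turned so that the lip points at the purple carton (height (world z) of dish between 0.06 and 0.25 m and contact force between the fingers and dish above 1 N and contact force between dish and stand below 0.05 N and horizontal distance between truffle_center and dish_well below 0.012 m and distance between truffle_center and dish_well below 0.022 m and x of purple_carton in the frame of dish above 0.08 m and y of purple_carton in the frame of dish between -0.045 and 0.045 m and angle between dish's own z axis and vertical below 0.12 rad), for 0.3 s.
At the end, for the whole second after the job is handed in: Fingers hold the dish still, within 7 deg of level, foot 38-228 mm above the stand and within 60 mm of its axis; lip points at the purple carton (its origin within 45 mm of the lip line); truffle within 12 mm of the well's middle; both cartons within 20 mm of their start (all of step 2 and linear speed of dish below 0.03 m/s and angular speed of dish below 0.15 rad/s and horizontal distance between dish and stand below 0.06 m and distance of each of purple_carton, cream_carton from where it was at the start of the episode below 0.02 m); the arm keeps its last pose, push and grip.
It fails at once if the truffle rolled out of the middle towards the rim (over 30 mm off centre) (horizontal distance between truffle_center and dish_well above 0.03 m).
It fails at once if the dish was tipped by more than 17 degrees (angle between dish's own z axis and vertical above 0.3 rad).
It fails at once if the dish was turned the long way round, lip well past the side away from the purple carton (x of purple_carton in the frame of dish below -0.14 m).
It fails at once if the fingers pressed the truffle (contact force between the fingers and truffle above 0.5 N).
It fails at once if a carton was knocked (over 20 mm) (distance of any of purple_carton, cream_carton from where it was at the start of the episode above 0.02 m).
It also fails if it takes over 38 s, if anything falls off the work surface, if the arm or the gripper's body presses on something with over 40 N, if the wrist force passes 120 N, or if a joint passes its speed limit or range.

ROBOT

A 6-joint arm with a two-finger parallel gripper is mounted at the origin on a cart in front of the work surface, level with it; the furniture and walls round the work are solid. World frame = base frame: x ahead of the robot, y to its left, z up, the work surface at z = 0. Lengths are in mm, angles in rad, forces in N, time in s.
With the tool pointing down it reaches from about 350 to 975 mm from the base axis. Payload 7.1 kg.
Tool frame: the origin (TCP) lies on the front face of the gripper's body, between the roots of the fingers; the fingertips stand 80 mm ahead of it and the grasp point (between the pads) lies 61 mm ahead of it (env.tips_ahead is the distance from the TCP to the fingertips, in mm); z points along the fingers, y is the line along which they close (so a half turn about z gives the same grasp; the last joint's range is limited). The gripper opens to 88 mm and grips with 3 to 60 N. Pads are 20 mm wide; open, the fingers measure 115 mm over their backs; the gripper's body (75 mm by 178 mm) begins 61 mm behind the grasp point.
Start: joints at [1.136, 0.423, 1.63, -0, 1.089, -0.019], TCP at [252.419, 571.743, 302.675] pointing down, gripper open.
Joint ranges: [-3, 3], [-0.9, 2.11], [0.09, 2.58], [-1.31, 4.45], [0.11, 2.69], [-2.54, 2.54]. Speed limits (rad/s): [2.39, 2.39, 3.01, 3.14, 3.14, 3.14].

INTERFACE

Orientations are given as a unit quaternion [x, y, z, w].
In Python, from station import env, set_gripper, viewer, workorder gives the robot as it stands. Calls block until the motion is done:
- env.reach(position, orientation): joint-space move of the TCP to a pose.
- env.move_l(position, rot=None, rate=150, f_stop=None): straight line of the TCP; rot=None keeps the orientation; rate is the mean speed in mm/s. With f_stop (N) it stops when the force on the tool has changed by that much, and returns True; else False.
- env.move_joints(angles): joint-space move.
- set_gripper(opening): finger opening in mm; the grip force is fixed at half the most; returns when the fingers have stopped.
- env.hold(seconds).
- env.ik(position, orientation): joint angles nearest the present ones, or None.
- env.read_state(): the state.
- viewer.camera(name): name is "scene" or "top"; returns the picture (384x512x3 uint8, blue, green, red); there is no depth.
- viewer.camera_params(name): a dict with "fx", "fy", "cx", "cy" (pixels), "pose" (4x4, takes a point from camera to world coordinates). Camera axes: x right, y up, looking along -z (the intrinsics and any distortion apply to the point x, -y, -z); pixel columns grow to the right and rows downward; lengths in mm; the calibration is good to about 2 mm. A picture is of the moment at which its call begins. camera_params takes no time and is no camera call.
A pose or a line that the arm cannot do raises env.IKError and nothing moves.
- workorder.sign_off(): hands the job in; it is judged then, once.
The state is a dict: "time_s": time; "qpos": joint angles; "dq": joint speeds; "tau": joint torques, N m; "tool_pos": TCP position; "orientation": TCP orientation; "force": force on the tool from outside, world axes, zero at the start; "wrist_torque": the same for the moment, N m; "width": finger opening in mm; "grip_force": force on a finger pad.
Only numpy, scipy, OpenCV 4.12 (cv2) and the standard library are available. Lean on these libraries where they do the work, as an engineer would, in place of code of your own. Each camera call takes 0.05 s, during which the arm holds its last target. There are 200 camera calls.

## Working session

There is one attempt and no reset: what is moved stays moved. The work goes in short steps, each a Python script; the robot and the scene stay as the last script left them, time stands still between calls to the robot, and variables do not carry over. Pictures are saved under pics/ and viewed, at most 10 in all, crops included, and the job is handed in when it is done.

```bash
mkdir -p pics; ls; python3 - <<'E'
from station import env, viewer
import cv2
for n in("scene","top"):
    cv2.imwrite(f"pics/{n}0.png",viewer.camera(n)); p=viewer.camera_params(n); print(n,p)
s=env.read_state(); print(s["time_s"],s["tool_pos"],s["orientation"])
E
```

```text
pics
scene {'fx': 447.35780025349635, 'fy': 447.35780025349635, 'cx': 258.00895706431936, 'cy': 190.23544276808667, 'pose': array([[ 6.65862789e-01,  3.45093302e-01, -6.61466068e-01,
        -1.22196287e+02],
       [-7.46012691e-01,  3.19352998e-01, -5.84361813e-01,
        -4.93004987e+02],
       [ 9.58182445e-03,  8.82566868e-01,  4.70089261e-01,
         5.31069624e+02],
       [ 0.00000000e+00,  0.00000000e+00,  0.00000000e+00,
         1.00000000e+00]])}
top {'fx': 350.9288756155853, 'fy': 350.9288756155853, 'cx': 255.06423708407107, 'cy': 191.3948267773619, 'pose': array([[ 2.34150845e-02,  9.97198572e-01, -7.10404257e-02,
         4.44273621e+02],
       [-9.99543599e-01,  2.19949166e-02, -2.07079050e-02,
         2.36701770e+01],
       [-1.90873650e-02,  7.14928801e-02,  9.97258462e-01,
         9.63242187e+02],
       [ 0.00000000e+00,  0.00000000e+00,  0.00000000e+00,
         1.00000000e+00]])}
0.1 [252.25878601 571.40552039 301.98969063] [ 2.06403160e-01  9.78466791e-01 -6.69379499e-04 -1.61862654e-04]
```

View pics/scene0.png

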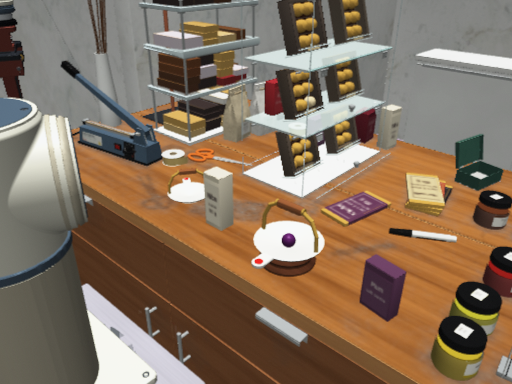

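View pics/top0.png

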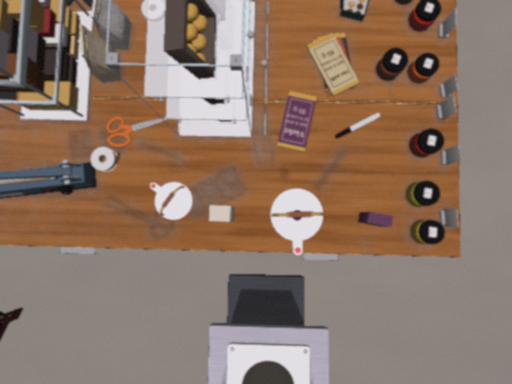

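The scene view shows the large dish at about (288,240) with its bar at (288,210), the purple carton at (383,287), the cream carton at (218,198) and the small look-alike dish at (187,190). In the top view the dish is at (297,214), its dot at (297,250), its bar at (297,215), the purple carton at (377,219) and the cream one at (221,213).

```bash
cat > h.py <<'E'
import numpy as np, cv2
from station import env, viewer, set_gripper
def ray(n,u,v):
    p=viewer.camera_params(n); T=p["pose"]
    d=T[:3,:3]@np.array([(u-p["cx"])/p["fx"],-(v-p["cy"])/p["fy"],-1]); return T[:3,3],d
def onz(n,u,v,z):
    o,d=ray(n,u,v); return o+d*(z-o[2])/d[2]
def two(a,b):
    (o,d),(q,e)=a,b; s=np.linalg.lstsq(np.c_[d,-e],q-o,rcond=None)[0]
    A=o+d*s[0];B=q+e*s[1]; return (A+B)/2,np.linalg.norm(A-B)
def blobs(mask,roi):
    x0,y0,x1,y1=roi; m=np.zeros_like(mask); m[y0:y1,x0:x1]=mask[y0:y1,x0:x1]
    c=cv2.findContours(m,cv2.RETR_EXTERNAL,cv2.CHAIN_APPROX_NONE)[0]
    return max(c,key=cv2.contourArea)
def mask(im,k):
    h,s,v=cv2.split(cv2.cvtColor(im,cv2.COLOR_BGR2HSV)); H=h.astype(int)
    m={"white":(s<40)&(v>180),"red":((H<6)|(H>172))&(s>140)&(v>120),
       "purple":(H>125)&(H<170)&(s>50),"brown":((H<18)|(H>172))&(s>50)&(v<190)}[k]
    return m.astype(np.uint8)*255
def cen(c):
    m=cv2.moments(c); return m["m10"]/m["m00"],m["m01"]/m["m00"]
E
python3 - <<'E'
from h import *
t=cv2.imread("pics/top0.png"); s=cv2.imread("pics/scene0.png")
w=blobs(mask(t,"white"),(260,180,335,262)); e=cv2.minEnclosingCircle(w[w[:,0,1]<236]); print("rim",e,onz("top",*e[0],45.5), e[1])
rd=cen(blobs(mask(t,"red"),(285,240,310,260))); rs=cen(blobs(mask(s,"red"),(245,250,275,270)))
print("dot",rd,rs,onz("top",*rd,45.5),onz("scene",*rs,45.5),two(ray("top",*rd),ray("scene",*rs)))
b=blobs(mask(t,"brown"),(271,204,324,226)); r=cv2.minAreaRect(b); print("bar top",r,onz("top",*r[0],125))
bs=blobs(mask(s,"brown"),(268,198,312,222)); r2=cv2.minAreaRect(bs); print("bar scene",r2,two(ray("top",*r[0]),ray("scene",*r2[0])))
p=blobs(mask(t,"purple"),(350,205,400,235)); print("carton",cv2.minAreaRect(p),onz("top",*cen(p),91), cv2.boundingRect(p))
tr=blobs(mask(s,"purple"),(275,228,302,252)); c=cen(tr);print("truffle",c,onz("scene",*c,44))
big=[cv2.resize(t[195:260,260:400],None,fx=4,fy=4,interpolation=2),cv2.resize(s[190:320,250:410],(560,455),interpolation=2)]
im=np.zeros((600,800,3),np.uint8); im=np.zeros((720,560,3),np.uint8); im[:260]=big[0]; im[262:717]=big[1]
cv2.imwrite("pics/c0.png",cv2.resize(im,(460,591)))
E
```

```text
rim ((296.5, 218.5), 25.62235450744629) [441.33618054 -66.74178497  45.5       ] 25.62235450744629
dot (297.22222222222223, 250.0) (258.3185185185185, 260.9185185185185) [360.18447497 -69.8224114   45.5       ] [361.67842716 -68.09227729  45.5       ] (array([360.23027458, -69.55643882,  47.0522987 ]), np.float64(0.28929665954976985))
bar top ((299.4805603027344, 213.688720703125), (5.925937175750732, 27.19693374633789), 86.42366790771484) [453.16655239 -65.81170434 125.        ]
bar scene ((289.5, 209.5), (23.0, 43.0), 90.0) (array([452.23712561, -65.93170622, 111.68497078]), np.float64(3.3571451517377384))
carton ((375.5540771484375, 218.67567443847656), (31.564605712890625, 11.014732360839844), 9.462321281433105) [ 445.27605148 -257.69140976   91.        ] (360, 213, 32, 14)
truffle (288.113854595336, 239.62825788751715) [451.89695141 -64.35185875  44.        ]
```

View pics/c0.png

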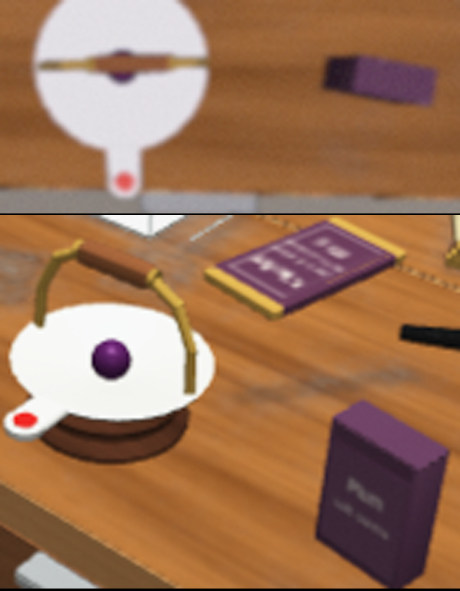

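The crop shows the bar running along the arch with the truffle under it, and the lip with its dot towards the robot. The bar, dot and truffle agree: the axis is at about (452.5, -66), the dot is 91.6 mm from it (92 given) and the lip heading is about 182°. The carton's top is centred near top-view pixel (380.5,219.5). Next I check the IK and move above the grip.

```bash
cat >> h.py <<'E'
from scipy.spatial.transform import Rotation as R
D=np.array([452.4,-65.8]); C=onz("top",380.5,219.5,91)[:2]
LIP=182.2; GOAL=np.degrees(np.arctan2(*(C-D)[::-1]))%360
def q(a):
    a=np.radians(a); y=np.array([np.cos(a),np.sin(a),0]); z=np.array([0,0,-1.]); return R.from_matrix(np.c_[np.cross(y,z),y,z]).as_quat()
E
python3 - <<'E'
from h import *
print(C,GOAL)
for o in(0,180):
    for a in(LIP,GOAL):
        for z in(300,178):
            j=env.ik([*D,z],q(a+o)); print(o,a,z,None if j is None else np.round(j,2))
mid=[190,425,330]; cur=env.read_state()["orientation"]
a=LIP if env.ik([*D,300],q(LIP)) is not None and env.ik([*D,280],q(GOAL)) is not None else LIP+180
def ok(a): 
    js=[env.ik([*D,278],q(b)) for b in (a,a+GOAL-LIP)]; return all(j is not None for j in js) and js[1][5]*js[0][5] and max(abs(j[5]) for j in js)<2.5 and abs(abs(js[1][5]-js[0][5])-np.radians(GOAL-LIP))<.3
a=[x for x in(LIP,LIP-180) if ok(x)][0]; print("use",a)
env.reach(mid,cur); env.reach([*D,300],q(a))
s=env.read_state(); print(s["time_s"],s["tool_pos"],s["qpos"],s["width"])
cv2.imwrite("pics/s1.png",viewer.camera("scene"))
E
```

```text
[ 443.88173667 -268.56939295] 267.5944410400128
0 182.2 300 None
0 182.2 178 None
0 267.5944410400128 300 [-0.17  0.18  1.99 -0.    0.97  1.44]
0 267.5944410400128 178 [-0.17  0.39  2.08 -0.    0.68  1.44]
180 182.2 300 [-0.17  0.18  1.99 -0.    0.97 -0.21]
180 182.2 178 [-0.17  0.39  2.08 -0.    0.68 -0.21]
180 267.5944410400128 300 [-0.17  0.18  1.99 -0.    0.97 -1.7 ]
180 267.5944410400128 178 [-0.17  0.39  2.08 -0.    0.68 -1.7 ]
use 2.1999999999999886
2.8 [452.59770192 -65.17206263 299.97041247] [-1.69117409e-01  1.78379105e-01  1.99015284e+00  1.87078218e-04
  9.73116084e-01 -2.08837438e-01] 87.70985075306127
```

View pics/s1.png

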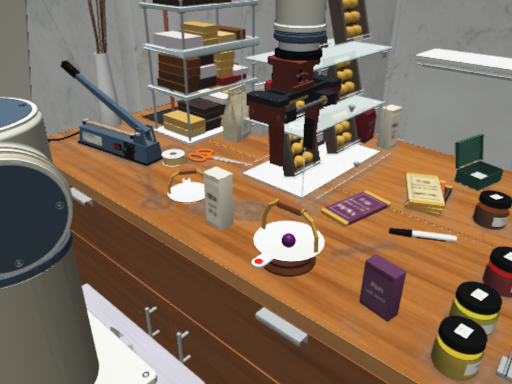

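The gripper hangs above the dish with the fingers straddling the bar line at about (290,140), and nothing has moved. Next it descends to the grip.

```bash
python3 - <<'E'
from h import *
print(env.move_l([*D,179],rate=80,f_stop=6))
set_gripper(34)
s=env.read_state(); print(s["time_s"],s["tool_pos"],s["width"],s["force"])
cv2.imwrite("pics/s2.png",cv2.resize(viewer.camera("scene")[90:300,190:400],(630,630))[:600])
E
```

```text
False
5.4583 [452.38600786 -65.80299254 178.97307672] 34.25010581183953 [-0.22364941  0.03732192 -0.33394565]
```

View pics/s2.png

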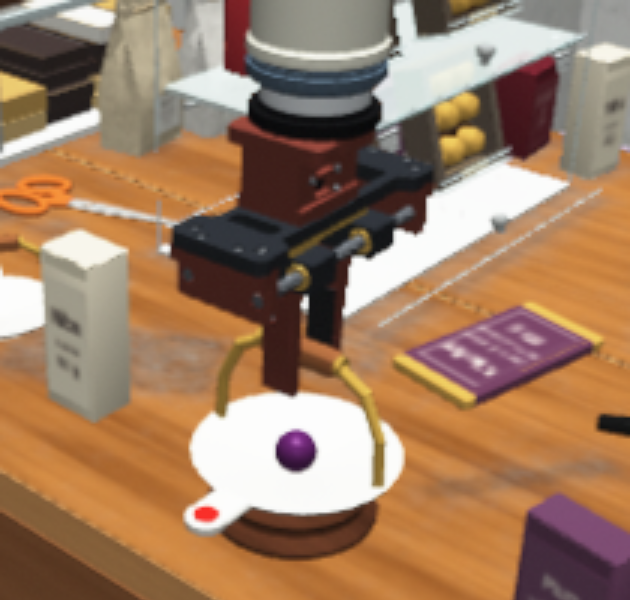

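The fingers straddle the bar (crop around (300,360)) and the truffle at (296,450) is well clear. Now I close in stages and lift.

```bash
python3 - <<'E'
from h import *
for w in(22,18,16,0): set_gripper(w)
env.hold(0.5)
s=env.read_state(); print(s["time_s"],s["tool_pos"],s["width"],s["grip_force"],s["force"])
env.move_l([*D,189],rate=20); env.move_l([*D,279],rate=50); env.hold(1.0)
s=env.read_state(); print(s["time_s"],s["tool_pos"],s["width"],s["grip_force"],s["force"])
cv2.imwrite("pics/s3.png",cv2.resize(viewer.camera("scene")[60:310,190:440],(600,600)))
E
```

```text
7.2167 [452.42078669 -65.79692663 178.99358849] 13.795923728463714 29.991314113140106 [-0.394537    0.19273707 -1.27942047]
10.8167 [452.39386776 -65.79681875 279.00151397] 13.53878285032435 29.991095066070557 [-0.11900431  0.81434277 -3.71043393]
```

View pics/s3.png

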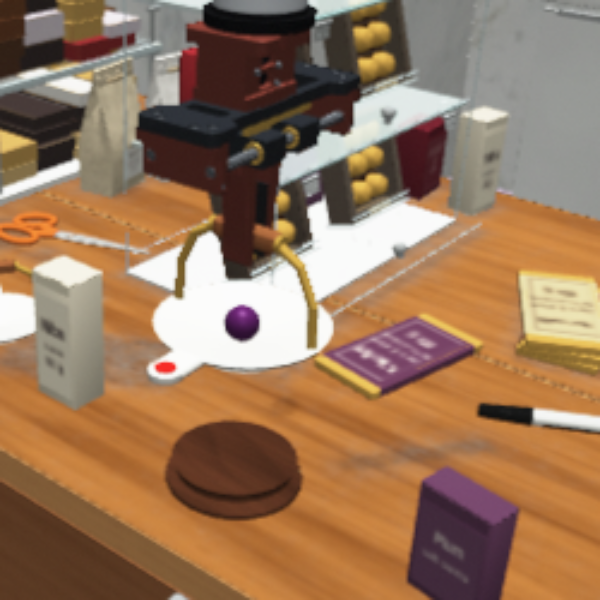

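The dish hangs level about 10 cm above the stand (crop (235,468)), with the truffle centred at (242,323) and a measured load of about 3.5 N. Now I turn joint 6 only, slowly, through 85°.

```bash
python3 - <<'E'
from h import *
j=np.array(env.read_state()["qpos"]); d=-np.radians(GOAL-LIP)
for k in range(1,13):
    t=j.copy(); t[5]+=d*k/12; env.move_joints(t)
    if k==1: print(env.read_state()["time_s"])
env.hold(1.0)
s=env.read_state(); print(s["time_s"],s["tool_pos"],s["orientation"],s["grip_force"],s["force"],np.abs(s["dq"]).max())
a=viewer.camera("scene"); b=viewer.camera("top")
cv2.imwrite("pics/s4.png",np.hstack([cv2.resize(a[60:320,190:440],(400,416)),cv2.resize(b[130:338,200:400],(400,416))]))
E
```

```text
11.1167
14.8667 [452.40419973 -65.78975713 279.01503387] [ 2.09994129e-02  9.99779488e-01 -1.06439905e-05  1.41443084e-05] 29.99114692211151 [-0.61756668  0.7738707  -4.31809855] 0.0012373774823631893
```

View pics/s4.png

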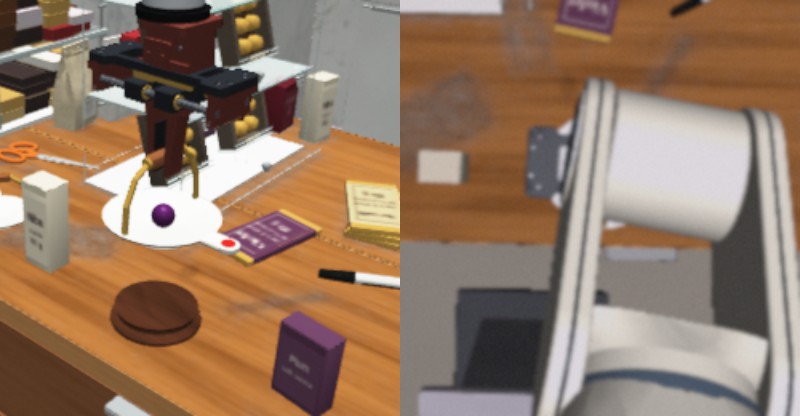

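The dish is still level, the truffle is centred at (163,215), the lip dot at crop (229,243) points towards the purple carton, and both cartons stand where they were. I check the dot's position and hand in if it fits.

```bash
python3 - <<'E'
from h import *
from station import workorder
P=onz("scene",190+229*.625,60+243*.625,145.5)[:2]; u=P-D; L=np.linalg.norm(u); u/=L; v=C-D
off=u[0]*v[1]-u[1]*v[0]; T=onz("scene",190+163*.625,60+215*.625,144)[:2]
print(P,L,"ahead",u@v,"off",off,"truffle",T-D)
if 84<L<100 and abs(off)<25: print(workorder.sign_off())
E
```

```text
[ 448.48012925 -158.36552902] 92.64848919521435 ahead 202.9482270314718 off 0.06834716456485523 truffle [-0.16487281 -1.71359531]
the job is handed in; nothing more can be done
None
```

The job is handed in, though sign-off gave no verdict: the dish is held level about 10 cm above its stand, with the lip line within about 1 mm of the purple carton by camera, the truffle about 2 mm off centre, and neither carton touched.

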